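# Shut the nail-tip box and slide it home under the bottle riser

## Robot

A 6-joint arm with a two-finger parallel gripper is mounted at the origin on a cart in front of the work surface, level with it; the furniture and walls round the work are solid. World frame = base frame: x ahead of the robot, y to its left, z up, the work surface at z = 0. Lengths are in m, angles in rad, forces in N, time in s.
With the tool pointing down it reaches from about 0.35 to 0.975 m from the base axis. Payload 4.9 kg.
Tool frame: the origin (TCP) lies at the very end of the fingers, on their centre line; the grasp point (between the pads) lies 19 mm behind it (ctrl.grasp_offset is the distance from the TCP to the grasp point, in m); z points along the fingers, y is the line along which they close (so a half turn about z gives the same grasp; the last joint's range is limited). The gripper opens to 85 mm and grips with 20 to 120 N. Pads are 22 mm wide; open, the fingers measure 114 mm over their backs; the gripper's body (76 mm by 85 mm) begins 54 mm behind the grasp point. The pads swing forward as they close: fully open they stand 13 mm farther back than shut.
Start: joints at [1.182, 0.053, 1.613, -0, 1.476, -0.119], TCP at [0.167, 0.602, 0.231] pointing down, gripper open.
Joint ranges: [-3.01, 3.01], [-1.01, 2.22], [0.06, 2.58], [-1.02, 4.17], [0.09, 2.62], [-3.14, 3.14]. Speed limits (rad/s): [2.57, 2.57, 3.14, 3.14, 3.14, 3.14].

## Interface

Orientations are given as a rotation vector (axis times angle).
In Python, from station import ctrl, optics gives the robot as it stands.
- The arm moves only by the shell command python3 -m handwheel 'ROWS' [OPENING] [FORCE]. ROWS is JSON, a list of rows, each an object of numbers: "tx", "ty", "tz": the shift along the tool's x, y, z in mm; "roll": the turn about the tool's z in rad. A call has 1 to 12 rows; each row shifts and turns the commanded pose from where the row before left it, along the tool's axes as they then stand; what a row does not reach is not made up. A row lasts 1/12 s, in which the tool goes at most 41.7 mm and 7.16 degrees, less where a joint would pass 70% of its speed; a pose out of reach is approached as far as the arm can. A call with a gripper value outside its range is refused whole. OPENING is the finger opening in mm, from 0 to 85.4, set as the call begins (- or left out, the last holds). The fingers move at their own pace and stop on an object; FORCE is the grip in N (left out, the last holds). Time passes only in rows, so rows that do not move let the fingers close. It gives the time, the measured TCP pose, the force, the opening and the grip force at its end, in the units of the state.
- ctrl.get_obs(): the state, without advancing time (a new reading comes with each control period).
- optics.get_image(name): name is "scene" or "top"; returns (picture, depth): 420x560x3 uint8, red, green, blue; 420x560 float32, m along the optical axis (not along the pixel's ray), 0 where there is no reading.
- optics.camera_params(name): a dict with "mtx" (3x3 intrinsics, pixels), "k1" (the pictures are not rectified: a ray, as slopes to the right and down, at radius r is drawn at 1 + k1 r^2 times it, then the intrinsics apply), "extrinsics" (4x4, takes a point from camera to world coordinates). Camera axes: x right, y down, z forward; pixel columns grow to the right and rows downward; lengths in m; the calibration is good to about 2 mm. A picture is of the moment at which its call begins. camera_params takes no time and is no camera call.
- ctrl.finish_job(): hands the job in; it is judged then, once.
The state is a dict: "t": time; "q": joint angles; "dq": joint speeds; "effort": joint torques, N m; "tool_pos": TCP position; "tool_rot": TCP orientation; "contact_force": force on the tool from outside, world axes, zero at the start; "wrist_torque": the same for the moment, N m; "opening": finger opening in m; "grip_force": force on a finger pad.
Only numpy, scipy, OpenCV 4.12 (cv2) and the standard library are available. Lean on these libraries where they do the work, as an engineer would, in place of code of your own. Each camera call takes 0.05 s, during which the arm holds its last target. There are 200 camera calls.

## Task

Put the box of nail tips away: tip its lid shut with a fingertip while the box is still out in front of the white two-step bottle riser, since an open lid would catch on the deck. Then push the box along the table, under the riser's front deck, until it sits square and fully home against the back panel with the lid shut flat. The lid has no catch and the tips would spill, so never lift or tip the box, and leave the bottles on the riser and the other things on the table where they are.

Things in the scene. Friction and masses are not known exactly. Their poses are not given: they have to be found in the camera images.
- tip_box: clear plastic box of nail tips, loose on the table, 91 deep (its x) x 140 wide (y) x 27 high when shut, 0.18 to 0.35 kg; solid from -43 to +43 mm in x, -65 to +70 in y. Origin: centre of its underside. +x: hinge side, facing the riser; -x: the long front side nearer the robot. The lid has no catch.
- tip_box_lid (a joint): angle of the box's lid: 0 shut, 1.57 upright, 2.0 its stop. Hinge line along the box's y, 44 mm behind its origin, 26 mm up; lid 2 mm thick, 135 wide, reaching 85 mm from the hinge. Light (30 g), with slight friction (0.01 N m): it stays near upright or sinks shut once pushed well over; a hard jolt, or pressing on its raised edge, tips the box. A white strip marks its free edge.
- lid_edge (a point): middle of the lid's free edge (85 mm from the hinge line)
- riser: white acrylic two-step bottle riser, fixed, 156 wide. Origin on the table midway between its sides, 50 mm behind its front edge; +x away from the robot. Front deck x -50 to -3, underside 36 up, top 41; rear deck behind it, top 70, bottles on it. Below: space open to the front, 146 wide, 80 deep, ended by a back panel at x = +30. Box fully home: its origin at x = -13, front 6 mm out of the deck.
- riser_mouth (a point): middle of the riser's front opening, 18 mm above the table
- riser_stop (a point): middle of the front face of the riser's back panel, 14 mm above the table: the stop
- bottle_left: pale polish bottle, 29 wide x 89 high, loose on the riser's rear deck at the left; origin under it
- bottle_mid: square dark polish bottle, 29 x 85 high, loose on the riser's rear deck in the middle
- bottle_right: square polish bottle, 27 x 81 high, loose on the riser's rear deck at the right
- powder_jar: cream jar with a wide screw lid, 49 wide x 50 high, on the table just left of the riser
- buffer_block: four-sided buffer block, 26 x 94 x 26, lying at the front left
- dappen_jar: small lidded jar, 35 wide x 30 high, on the table left of the box
- cuticle_nipper: steel cuticle nipper, 34 x 100 x 9, lying at the left
- files_box: white carton, 45 x 110 x 62 high, to the left
- nail_clipper: steel nail clipper, 14 x 78 x 12, lying left of the riser
- white_polish: polish bottle with black cap, 31 wide x 77 high, standing at the left
- box_back (a point): middle of the box's back (hinge) side: 43 mm behind its origin, 14 mm up
- lamp_head (a point): middle of the lower rim of the work lamp's fixed shade, 200 wide, which hangs 306 mm above the table; its arm runs from there to the right at 400 and more. Keep wrist and gripper clear of it. The next table's lamp hangs as low 360 mm to its left.

How it is judged:
On the way, in this order (a step that is already met when the one before it is completed fails the run):
1. the lid is shut while the whole box is still in front of the riser (value of joint tip_box_lid below 0.06 rad and x of box_back in the frame of riser below -0.05 m), for 0.2 s.
2. the box, lid shut, is fully home against the riser's back panel (value of joint tip_box_lid below 0.06 rad and x of tip_box in the frame of riser above -0.019 m and y of tip_box in the frame of riser between -0.016 and 0.016 m and angle between the x axis of tip_box and the x axis of riser, either way round below 0.07 rad), for 0.2 s.
At the end, for the whole second after the job is handed in: the lid is shut (within 0.06 rad), the box lies flat on the table, at rest and untouched, under the riser with its back within 6 mm of the back panel and square to it within 0.07 rad (all of step 2 and height (world z) of tip_box below 0.006 m and angle between tip_box's own z axis and vertical below 0.06 rad and linear speed of tip_box below 0.02 m/s and contact force between the fingers and tip_box below 0.1 N).
It fails at once if the tip box is lifted or tipped (height (world z) of tip_box above 0.012 m or angle between tip_box's own z axis and vertical above 0.15 rad).
It fails at once if the open lid is pushed against the riser (value of joint tip_box_lid above 0.2 rad and contact force between tip_box and riser above 0.3 N).
It fails at once if a bottle on the riser is moved by over 20 mm (distance of any of bottle_left, bottle_mid, bottle_right from where it was at the start of the episode above 0.02 m).
It fails at once if another loose thing on the table is moved by over 20 mm (distance of any of powder_jar, buffer_block, dappen_jar, cuticle_nipper, files_box, nail_clipper, white_polish from where it was at the start of the episode above 0.02 m).
It also fails if it takes over 72 s, if anything falls off the work surface, if the arm or the gripper's body presses on something with over 40 N, if the wrist force passes 120 N, or if a joint passes its speed limit or range.

## Working session

There is one attempt and no reset: what is moved stays moved. The work goes in short steps, Python scripts to look and compute and a shell command to move; the robot and the scene stay as the last step left them, time stands still between calls to the robot, and variables do not carry over. Pictures are saved under pics/ and viewed, at most 10 in all, crops included, and the job is handed in when it is done.

```bash
mkdir -p pics; cat > h.py <<'E'
import numpy as np, cv2
from station import ctrl, optics
from scipy.spatial.transform import Rotation as R
def grab(n,save=None):
    im,d=optics.get_image(n); p=optics.camera_params(n)
    np.savez(f'{n}.npz',im=im,d=d)
    if save: cv2.imwrite(f'pics/{save}.png',im[:,:,::-1])
    return im,d,p
def rays(p,uv):
    uv=np.atleast_2d(np.float64(uv)); K=np.array(p['mtx']); k=p['k1']
    s=np.c_[(uv[:,0]-K[0,2])/K[0,0],(uv[:,1]-K[1,2])/K[1,1]]
    u=s.copy()
    for _ in range(20): u=s/(1+k*(u**2).sum(1,keepdims=True))
    return np.c_[u,np.ones(len(u))]
def plane(p,uv,z):
    T=np.array(p['extrinsics']); r=rays(p,uv)@T[:3,:3].T; o=T[:3,3]
    return o+r*((z-o[2])/r[:,2])[:,None]
def depthpt(p,uv,d):
    T=np.array(p['extrinsics']); uv=np.atleast_2d(uv).astype(int)
    return (rays(p,uv)*d[uv[:,1],uv[:,0]][:,None])@T[:3,:3].T+T[:3,3]
E
python3 - <<'E'
from h import *
for n in ('scene','top'):
    im,d,p=grab(n,n+'0'); print(n,p)
o=ctrl.get_obs(); print(o['tool_pos'],o['tool_rot'],R.from_rotvec(o['tool_rot']).as_matrix().round(3))
E
```

```text
scene {'mtx': array([[452.47608589,   0.        , 276.53754586],
       [  0.        , 452.47608589, 203.43849123],
       [  0.        ,   0.        ,   1.        ]]), 'k1': 0.033329713112239055, 'extrinsics': array([[ 0.67832162, -0.44984455,  0.58096443, -0.07039535],
       [-0.73460444, -0.39866251,  0.54902142, -0.45377757],
       [-0.01536555, -0.79919214, -0.6008792 ,  0.78378819],
       [ 0.        ,  0.        ,  0.        ,  1.        ]])}
top {'mtx': array([[393.5584786 ,   0.        , 277.25864018],
       [  0.        , 393.5584786 , 208.66604457],
       [  0.        ,   0.        ,   1.        ]]), 'k1': 0.005471924728801364, 'extrinsics': array([[-1.17835364e-05, -9.88134367e-01,  1.53591902e-01,
         3.54012475e-01],
       [-9.99995434e-01,  4.75793393e-04,  2.98430004e-03,
         8.61180397e-02],
       [-3.02196745e-03, -1.53591166e-01, -9.88129861e-01,
         1.22408677e+00],
       [ 0.00000000e+00,  0.00000000e+00,  0.00000000e+00,
         1.00000000e+00]])}
[0.16638547 0.60187282 0.23018168] [-4.22455846e-01 -3.11262620e+00  2.83800036e-03] [[-0.964  0.267 -0.001]
 [ 0.267  0.964 -0.002]
 [ 0.    -0.002 -1.   ]]
```

View pics/scene0.png

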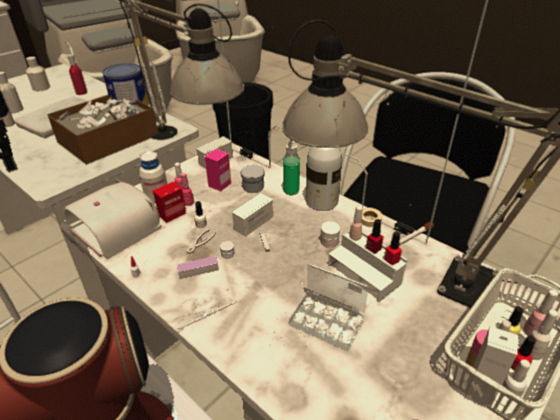

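View pics/top0.png

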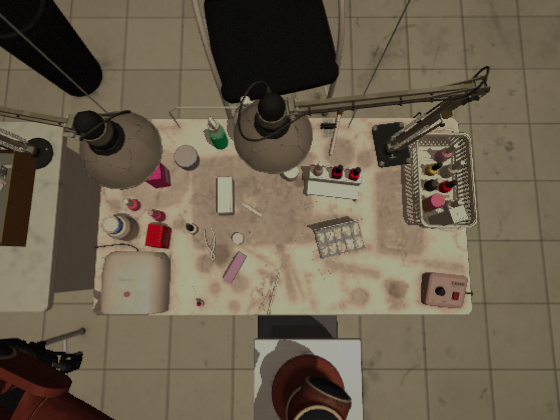

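The scene view shows the open box at about (330,310), its lid upright behind it, with the riser at (370,260) beyond. In the top view the box is at (340,238) and the riser at (333,187). Next I'll view enlarged crops.

```bash
python3 - <<'E'
import cv2
a=cv2.imread('pics/scene0.png')[215:365,270:420]; b=cv2.imread('pics/top0.png')[150:270,290:390]
a=cv2.resize(a,None,fx=4,fy=4,interpolation=cv2.INTER_CUBIC)
b=cv2.resize(b,None,fx=6,fy=6,interpolation=cv2.INTER_CUBIC)[:,:]
b=cv2.resize(b,(500,600))
cv2.imwrite('pics/a.png',a);cv2.imwrite('pics/b.png',b)
E
```

```text
(no output)
```

View pics/a.png

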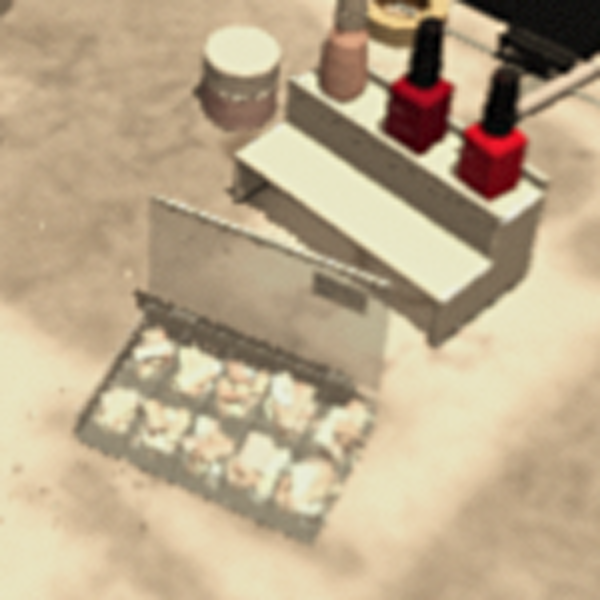

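View pics/b.png

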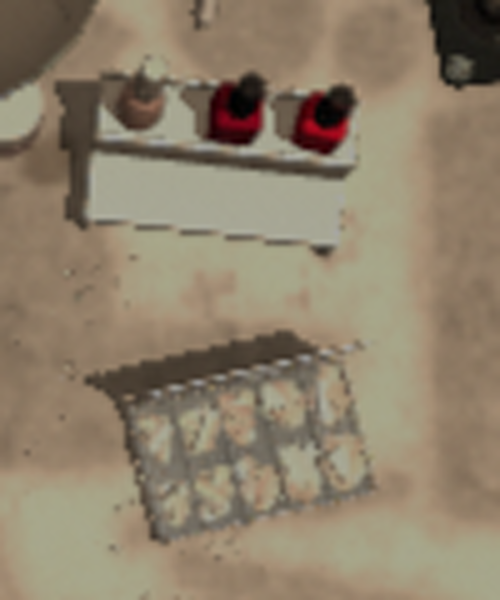

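Crop a (4x, origin 270,215) shows the riser deck corners at (238,155), (438,302), (490,265) and (287,124). The box front is at (80,432)–(315,543) and the lid strip at (153,200)–(388,285). Crop b (5x, origin 290,150) shows the deck front at (85,222)–(335,245). The box front is at (158,540)–(372,490), the lid strip at (125,400)–(365,345).

```bash
cat >> h.py <<'E'
def tri(pa,ua,pb,ub):
    out=[]
    for A,B in zip(ua,ub):
        M=np.zeros((3,3));v=np.zeros(3)
        for p,u in((pa,A),(pb,B)):
            T=np.array(p['extrinsics']);r=(rays(p,u)@T[:3,:3].T)[0];r/=np.linalg.norm(r)
            Q=np.eye(3)-np.outer(r,r);M+=Q;v+=Q@T[:3,3]
        out.append(np.linalg.solve(M,v))
    return np.array(out)
E
python3 - <<'E'
from h import *
np.set_printoptions(precision=4,suppress=True)
ps,pt=optics.camera_params('scene'),optics.camera_params('top')
A=lambda l:np.array(l)/4+[270-.375,215-.375]
B=lambda l:np.array(l)/5+[290-.4,150-.4]
dk=A([(238,155),(438,302),(490,265),(287,124)]);dt=B([(85,222),(335,245)])
print('deck scene',plane(ps,dk,.041));print('deck top',plane(pt,dt,.041))
print('tri',tri(ps,dk[:2],pt,dt))
ls=A([(153,200),(388,285)]);lt=B([(125,400),(365,345)])
print('lid tri',tri(ps,ls,pt,lt))
print('hinge scene .026',plane(ps,A([(137,295),(375,400)]),.026))
print('front bottom scene',plane(ps,A([(80,432),(315,543)]),0.0))
print('front top',plane(pt,B([(158,540),(372,490)]),0.0), plane(pt,B([(158,540),(372,490)]),0.025))
# depth check on deck/box
for n,p in(('scene',ps),('top',pt)):
    d=np.load(n+'.npz')['d']; print(n,depthpt(p,(dk.mean(0) if n=='scene' else B([(210,195)])[0]),d))
    q=A([(270,300),(230,440)]) if n=='scene' else B([(250,445)])
    print(depthpt(p,q,d))
E
```

```text
deck scene [[ 0.5857 -0.0024  0.041 ]
 [ 0.5658 -0.1527  0.041 ]
 [ 0.6081 -0.1592  0.041 ]
 [ 0.6271 -0.0079  0.041 ]]
deck top [[ 0.5833 -0.0001  0.041 ]
 [ 0.5689 -0.1524  0.041 ]]
tri [[ 0.5845 -0.0013  0.0407]
 [ 0.5687 -0.1523  0.0385]]
lid tri [[ 0.4722 -0.0216  0.0987]
 [ 0.4995 -0.1551  0.1089]]
hinge scene .026 [[ 0.4716 -0.0203  0.026 ]
 [ 0.4988 -0.1592  0.026 ]]
front bottom scene [[ 0.3955 -0.0451  0.    ]
 [ 0.4233 -0.1773  0.    ]]
front top [[ 0.3914 -0.0458  0.    ]
 [ 0.4221 -0.1788  0.    ]] [[ 0.3906 -0.0431  0.025 ]
 [ 0.4207 -0.1734  0.025 ]]
scene [[ 0.5959 -0.0828  0.0418]]
[[ 0.4843 -0.0984  0.0709]
 [ 0.443  -0.1082  0.0045]]
top [[ 0.6013 -0.0747  0.0439]]
[[ 0.4513 -0.1011  0.007 ]]
```

```bash
python3 -m handwheel '[{"roll":-0.12},{"roll":-0.12},{"roll":-0.12},{"roll":-0.117},{"tx":-5,"ty":-19},{"tx":-10,"ty":-36},{"tx":-10,"ty":-36},{"tx":-10,"ty":-36},{"tx":-10,"ty":-36},{"tx":-10,"ty":-36},{"tx":-10,"ty":-36},{"tx":-10,"ty":-36}]' 0 20 && python3 -m handwheel '[{"tx":-10,"ty":-36},{"tx":-10,"ty":-36},{"tx":-10,"ty":-36},{"tx":-10,"ty":-36},{"tx":-10,"ty":-36},{"tx":-10,"ty":-36},{"tx":-10,"ty":-36},{"tx":-10,"ty":-36},{"tx":-10,"ty":-36},{"tx":-10,"ty":-36},{"tx":-10,"ty":-36},{}]'; python3 -c "
from h import *
o=ctrl.get_obs();print(o['q'],o['tool_pos'],R.from_rotvec(o['tool_rot']).as_matrix().round(3))"
```

```text
[ 1.18199775e+00  5.33235655e-02  1.61412988e+00 -4.03167794e-05
  1.47599562e+00 -1.18996726e-01] [0.16638547 0.60187282 0.23018168] [[-0.964  0.267 -0.001]
 [ 0.267  0.964 -0.002]
 [ 0.    -0.002 -1.   ]]$[0]: bad value
```

```bash
python3 -m handwheel '[{"tx":0,"ty":0,"tz":0,"roll":-0.12},{"tx":0,"ty":0,"tz":0,"roll":-0.12},{"tx":0,"ty":0,"tz":0,"roll":-0.12},{"tx":0,"ty":0,"tz":0,"roll":-0.117}]' 0 20; echo; python3 -m handwheel '[{"tx":-5,"ty":-19,"tz":0,"roll":0}]'
```

```text
t: 0.43
tool_pos: [0.1664, 0.602, 0.2306]
tool_rot: [0.334, -3.123, 0.002]
contact_force: [-0.1, 0.1, 0.1]
opening: 0.0389
grip_force: 0.0

t: 0.52
tool_pos: [0.1743, 0.5858, 0.2305]
tool_rot: [0.334, -3.123, -0.0]
contact_force: [0.4, -0.8, -0.6]
opening: 0.0254
grip_force: 0.0
```

```bash
python3 -m handwheel '[{"tx":-10,"ty":-36,"tz":0,"roll":0},{"tx":-10,"ty":-36,"tz":0,"roll":0},{"tx":-10,"ty":-36,"tz":0,"roll":0},{"tx":-10,"ty":-36,"tz":0,"roll":0},{"tx":-10,"ty":-36,"tz":0,"roll":0},{"tx":-10,"ty":-36,"tz":0,"roll":0},{"tx":-10,"ty":-36,"tz":0,"roll":0},{"tx":-10,"ty":-36,"tz":0,"roll":0},{"tx":-10,"ty":-36,"tz":0,"roll":0},{"tx":-10,"ty":-36,"tz":0,"roll":0}]'; python3 -m handwheel '[{"tx":-10,"ty":-36,"tz":0,"roll":0},{"tx":-10,"ty":-36,"tz":0,"roll":0},{"tx":-10,"ty":-36,"tz":0,"roll":0},{"tx":-10,"ty":-36,"tz":0,"roll":0},{"tx":-10,"ty":-36,"tz":0,"roll":0},{"tx":-10,"ty":-36,"tz":0,"roll":0},{"tx":-10,"ty":-36,"tz":0,"roll":0},{"tx":-10,"ty":-36,"tz":0,"roll":0},{"tx":-10,"ty":-36,"tz":0,"roll":0},{"tx":-10,"ty":-36,"tz":0,"roll":0},{"tx":0,"ty":0,"tz":0,"roll":0}]'
```

```text
t: 1.35
tool_pos: [0.3474, 0.2513, 0.2309]
tool_rot: [0.326, -3.125, 0.0]
contact_force: [1.0, 0.1, -0.4]
opening: -0.0003
grip_force: 0.0
t: 2.27
tool_pos: [0.5206, -0.0836, 0.2305]
tool_rot: [0.316, -3.125, 0.003]
contact_force: [-0.9, -0.0, 0.5]
opening: -0.0002
grip_force: 0.0
```

```bash
python3 -m handwheel '[{"tx":-7,"ty":0,"tz":20,"roll":0},{"tx":0,"ty":0,"tz":30,"roll":0},{"tx":0,"ty":0,"tz":30,"roll":0},{"tx":0,"ty":0,"tz":25,"roll":0},{"tx":0,"ty":0,"tz":20,"roll":0},{"tx":0,"ty":0,"tz":20,"roll":0},{"tx":0,"ty":0,"tz":15,"roll":0},{"tx":0,"ty":0,"tz":0,"roll":0}]'
python3 - <<'E'
from h import *
im,d,p=grab('scene')
cv2.imwrite('pics/c.png',cv2.resize(im[175:365,260:450,::-1],None,fx=3,fy=3,interpolation=cv2.INTER_CUBIC))
E
```

```text
t: 2.93
tool_pos: [0.5227, -0.0761, 0.0668]
tool_rot: [0.324, -3.117, -0.005]
contact_force: [-0.6, 0.9, -0.3]
opening: 0.0003
grip_force: 0.0
```

View pics/c.png

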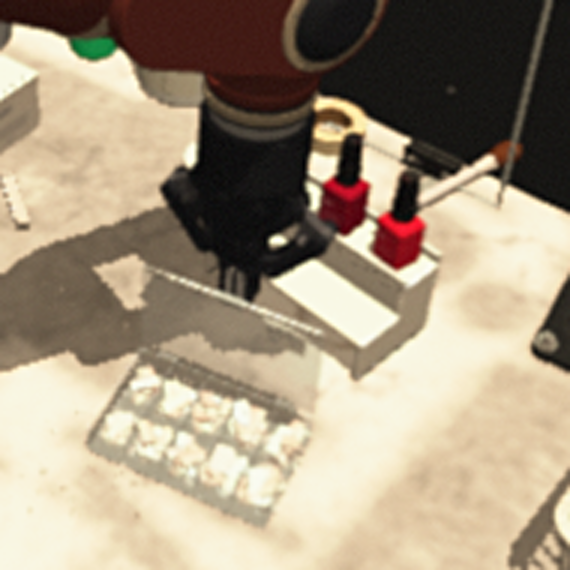

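The closed fingertip stands behind the upright lid at about (235,280), clear of both riser and lid. I'll push the lid over.

```bash
python3 -m handwheel '[{"tx":5,"ty":0,"tz":0,"roll":0},{"tx":5,"ty":0,"tz":0,"roll":0},{"tx":4,"ty":0,"tz":0,"roll":0},{"tx":3,"ty":0,"tz":0,"roll":0},{"tx":3,"ty":0,"tz":0,"roll":0},{"tx":3,"ty":0,"tz":0,"roll":0},{"tx":4,"ty":0,"tz":0,"roll":0},{"tx":5,"ty":0,"tz":0,"roll":0},{"tx":5,"ty":0,"tz":0,"roll":0},{"tx":5,"ty":0,"tz":0,"roll":0},{"tx":5,"ty":0,"tz":0,"roll":0},{"tx":5,"ty":0,"tz":0,"roll":0}]'
python3 -m handwheel '[{"tx":5,"ty":0,"tz":0,"roll":0},{"tx":5,"ty":0,"tz":0,"roll":0},{"tx":5,"ty":0,"tz":0,"roll":0},{"tx":5,"ty":0,"tz":0,"roll":0},{"tx":5,"ty":0,"tz":0,"roll":0},{"tx":5,"ty":0,"tz":0,"roll":0},{"tx":5,"ty":0,"tz":0,"roll":0},{"tx":5,"ty":0,"tz":0,"roll":0},{"tx":5,"ty":0,"tz":0,"roll":0},{"tx":5,"ty":0,"tz":0,"roll":0},{"tx":0,"ty":0,"tz":0,"roll":0},{"tx":0,"ty":0,"tz":0,"roll":0}]'
python3 - <<'E'
from h import *
im,d,p=grab('scene')
cv2.imwrite('pics/d.png',cv2.resize(im[175:365,260:450,::-1],None,fx=3,fy=3,interpolation=cv2.INTER_CUBIC))
E
```

```text
t: 3.98
tool_pos: [0.4746, -0.088, 0.0713]
tool_rot: [0.325, -3.125, -0.0]
contact_force: [1.3, -0.6, -0.7]
opening: 0.0001
grip_force: 0.1
t: 4.98
tool_pos: [0.4261, -0.0983, 0.0713]
tool_rot: [-0.324, 3.125, -0.0]
contact_force: [0.9, 0.2, -1.2]
opening: -0.0003
grip_force: 0.0
```

View pics/d.png

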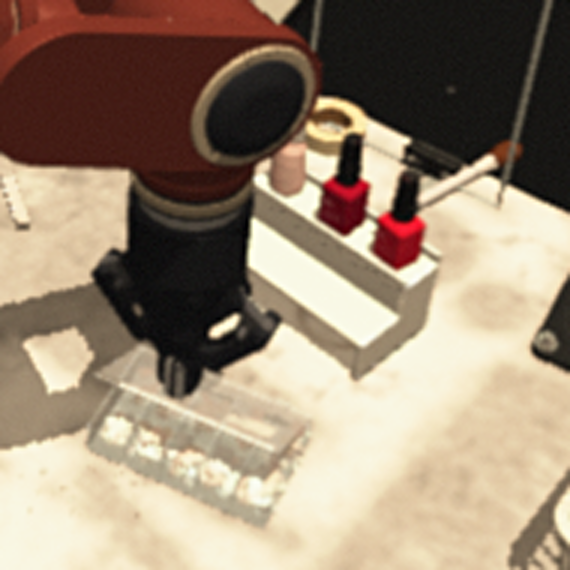

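The lid is leaning on the fingertip, partway down, at about (175,390). I'll carry on past its edge.

```bash
python3 -m handwheel '[{"tx":4,"ty":0,"tz":0,"roll":0},{"tx":4,"ty":0,"tz":0,"roll":0},{"tx":4,"ty":0,"tz":0,"roll":0},{"tx":4,"ty":0,"tz":0,"roll":0},{"tx":4,"ty":0,"tz":0,"roll":0},{"tx":4,"ty":0,"tz":0,"roll":0},{"tx":4,"ty":0,"tz":0,"roll":0},{"tx":4,"ty":0,"tz":0,"roll":0},{"tx":4,"ty":0,"tz":0,"roll":0},{"tx":4,"ty":0,"tz":0,"roll":0},{"tx":0,"ty":0,"tz":0,"roll":0},{"tx":0,"ty":0,"tz":0,"roll":0}]'
python3 -m handwheel '[{"tx":3,"ty":0,"tz":-20,"roll":0},{"tx":3,"ty":0,"tz":-20,"roll":0},{"tx":3,"ty":0,"tz":-20,"roll":0},{"tx":3,"ty":0,"tz":-20,"roll":0},{"tx":0,"ty":0,"tz":0,"roll":0},{"tx":0,"ty":0,"tz":0,"roll":0}]' 60
python3 - <<'E'
from h import *
im,d,p=grab('scene')
cv2.imwrite('pics/e.png',cv2.resize(im[215:365,270:420,::-1],None,fx=4,fy=4,interpolation=cv2.INTER_CUBIC))
E
```

```text
t: 6.03
tool_pos: [0.387, -0.1065, 0.0713]
tool_rot: [-0.324, 3.125, -0.0]
contact_force: [0.8, -0.1, -0.7]
opening: -0.0001
grip_force: 0.0
t: 6.53
tool_pos: [0.3763, -0.1093, 0.1526]
tool_rot: [-0.324, 3.122, -0.003]
contact_force: [0.8, 1.0, -0.0]
opening: 0.0601
grip_force: 0.0
```

View pics/e.png

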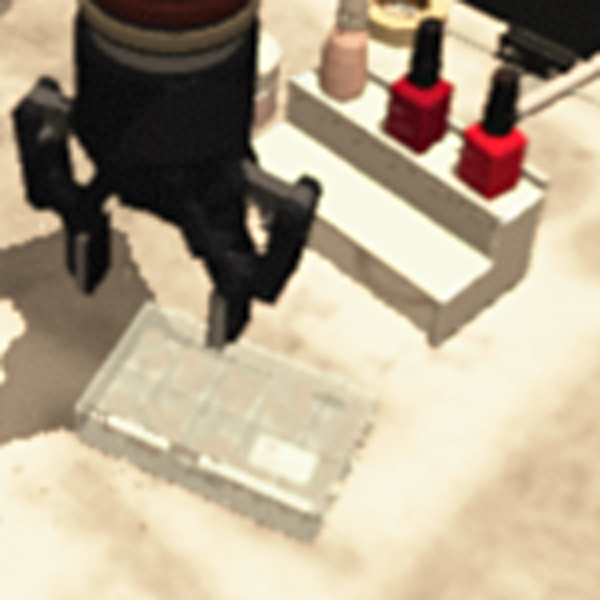

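The lid lies flat shut. The box corners in the crop are back at (150,305) and (377,400), front bottom at (78,432) and (312,543). It hasn't moved.

```bash
python3 - <<'E'
from h import *
ps=optics.camera_params('scene')
A=lambda l:np.array(l)/4+[270-.375,215-.375]
b=plane(ps,A([(150,305),(377,400)]),.027);f=plane(ps,A([(78,432),(312,543)]),0.)
print(b.round(4),f.round(4),b.mean(0),f.mean(0))
o=ctrl.get_obs()
print(o['tool_pos'])
E
```

```text
[[ 0.47   -0.0309  0.027 ]
 [ 0.4987 -0.1603  0.027 ]] [[ 0.3948 -0.0443  0.    ]
 [ 0.4223 -0.1762  0.    ]] [ 0.48436323 -0.09562454  0.027     ] [ 0.40854146 -0.11023877  0.        ]
[ 0.375489   -0.1088875   0.15115286]
```

```bash
python3 -m handwheel '[{"tx":0,"ty":-7,"tz":20,"roll":0},{"tx":0,"ty":0,"tz":25,"roll":0},{"tx":0,"ty":0,"tz":25,"roll":0},{"tx":0,"ty":0,"tz":25,"roll":0},{"tx":0,"ty":0,"tz":20,"roll":0},{"tx":0,"ty":0,"tz":15,"roll":0},{"tx":0,"ty":0,"tz":10,"roll":0},{"tx":0,"ty":0,"tz":8,"roll":0},{"tx":0,"ty":0,"tz":0,"roll":0},{"tx":0,"ty":0,"tz":0,"roll":0}]' 60
python3 - <<'E'
from h import *
im,d,p=grab('scene')
cv2.imwrite('pics/f.png',cv2.resize(im[215:365,250:400,::-1],None,fx=4,fy=4,interpolation=cv2.INTER_CUBIC))
E
```

```text
t: 7.42
tool_pos: [0.3767, -0.1156, 0.0031]
tool_rot: [0.325, -3.124, -0.001]
contact_force: [-0.1, 0.6, -0.1]
opening: 0.06
grip_force: 0.0
```

View pics/f.png

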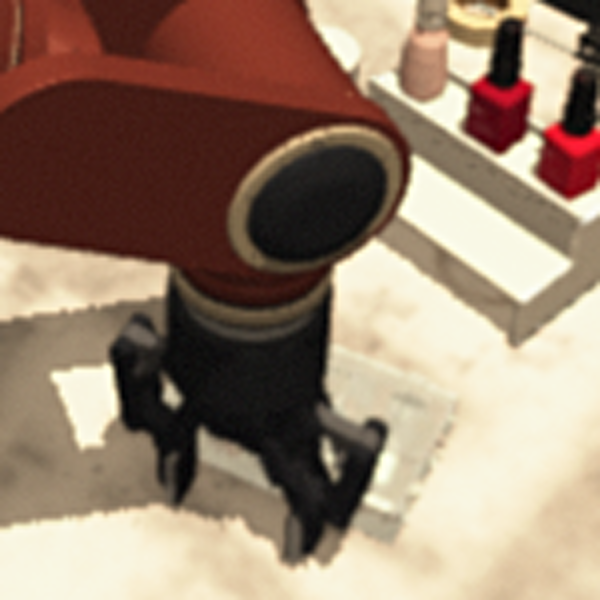

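The fingers are down in front of the box. It also sits about 40 mm right of the riser's centre line, so I'll first square and centre it by pushing on its right side.

```bash
python3 -c "
from h import *
print(ctrl.get_obs()['q'])"
python3 -m handwheel '[{"tx":0,"ty":0,"tz":-30,"roll":0},{"tx":0,"ty":0,"tz":-40,"roll":0},{"tx":0,"ty":0,"tz":-20,"roll":0},{"tx":0,"ty":0,"tz":0,"roll":0.12},{"tx":0,"ty":0,"tz":0,"roll":0.12},{"tx":0,"ty":0,"tz":0,"roll":0.12},{"tx":0,"ty":0,"tz":0,"roll":0.12},{"tx":0,"ty":0,"tz":0,"roll":0.12},{"tx":0,"ty":0,"tz":0,"roll":0.12},{"tx":0,"ty":0,"tz":0,"roll":0.12},{"tx":0,"ty":0,"tz":0,"roll":0.12},{"tx":0,"ty":0,"tz":0,"roll":0.12}]' 40
python3 -m handwheel '[{"tx":0,"ty":0,"tz":0,"roll":0.12},{"tx":0,"ty":0,"tz":0,"roll":0.12},{"tx":0,"ty":0,"tz":0,"roll":0.12},{"tx":0,"ty":0,"tz":0,"roll":0.12},{"tx":-21,"ty":14,"tz":0,"roll":0.01},{"tx":-21,"ty":14,"tz":0,"roll":0},{"tx":-21,"ty":14,"tz":0,"roll":0},{"tx":-21,"ty":14,"tz":0,"roll":0},{"tx":-22,"ty":15,"tz":0,"roll":0},{"tx":0,"ty":0,"tz":0,"roll":0}]'
python3 -c "
from h import *
print(ctrl.get_obs()['q'])"
```

```text
[-4.87299880e-01 -2.58659853e-01  2.31016891e+00  3.77429718e-05
  1.08918746e+00 -2.26533853e+00]
t: 8.47
tool_pos: [0.3776, -0.1161, 0.0948]
tool_rot: [1.335, 2.841, -0.0]
contact_force: [0.1, -0.7, -0.3]
opening: 0.0401
grip_force: 0.0
t: 9.3
tool_pos: [0.4718, -0.208, 0.0954]
tool_rot: [1.977, 2.435, 0.0]
contact_force: [-0.4, -0.1, 0.5]
opening: 0.0402
grip_force: 0.0
[-5.59380342e-01 -8.78190577e-02  1.98798848e+00 -4.28931381e-04
  1.23601740e+00 -7.65896473e-01]
```

```bash
python3 -m handwheel '[{"tx":0,"ty":0,"tz":30,"roll":0},{"tx":0,"ty":0,"tz":30,"roll":0},{"tx":0,"ty":0,"tz":20,"roll":0},{"tx":0,"ty":0,"tz":12,"roll":0},{"tx":4,"ty":0,"tz":0,"roll":0},{"tx":4,"ty":0,"tz":0,"roll":0},{"tx":4,"ty":0,"tz":0,"roll":0},{"tx":4,"ty":0,"tz":0,"roll":0},{"tx":4,"ty":0,"tz":0,"roll":0},{"tx":4,"ty":0,"tz":0,"roll":0},{"tx":3,"ty":0,"tz":0,"roll":0},{"tx":0,"ty":0,"tz":0,"roll":0}]'
python3 -m handwheel '[{"tx":4,"ty":-2,"tz":0,"roll":0.032},{"tx":4,"ty":-2,"tz":0,"roll":0.032},{"tx":4,"ty":-2,"tz":0,"roll":0.032},{"tx":4,"ty":-2,"tz":0,"roll":0.032},{"tx":4,"ty":-2,"tz":0,"roll":0.032},{"tx":4,"ty":-2,"tz":0,"roll":0.032},{"tx":4,"ty":-2,"tz":0,"roll":0.032},{"tx":4,"ty":-2,"tz":0,"roll":0.032},{"tx":4,"ty":-2,"tz":0,"roll":0.032},{"tx":3,"ty":-1,"tz":0,"roll":0.03},{"tx":0,"ty":0,"tz":0,"roll":0}]'
```

```text
t: 10.3
tool_pos: [0.463, -0.1779, 0.0018]
tool_rot: [1.977, 2.44, 0.0]
contact_force: [0.0, 0.1, 0.5]
opening: 0.04
grip_force: 0.1
t: 11.22
tool_pos: [0.4413, -0.1407, 0.0015]
tool_rot: [2.34, 2.095, 0.0]
contact_force: [-0.4, -0.4, 0.1]
opening: 0.0398
grip_force: 0.0
```

```bash
python3 -m handwheel '[{"tx":-8,"ty":0,"tz":0,"roll":0},{"tx":-8,"ty":0,"tz":0,"roll":0},{"tx":0,"ty":0,"tz":-35,"roll":0},{"tx":0,"ty":0,"tz":-40,"roll":0},{"tx":0,"ty":0,"tz":-40,"roll":0},{"tx":0,"ty":0,"tz":-35,"roll":-0.12},{"tx":0,"ty":0,"tz":0,"roll":-0.12},{"tx":0,"ty":0,"tz":0,"roll":-0.12},{"tx":0,"ty":0,"tz":0,"roll":-0.12},{"tx":0,"ty":0,"tz":0,"roll":-0.12},{"tx":0,"ty":0,"tz":0,"roll":-0.12},{"tx":0,"ty":0,"tz":0,"roll":-0.12}]'
python3 -m handwheel '[{"tx":0,"ty":0,"tz":0,"roll":-0.12},{"tx":0,"ty":0,"tz":0,"roll":-0.12},{"tx":0,"ty":0,"tz":0,"roll":-0.12},{"tx":0,"ty":0,"tz":0,"roll":-0.12},{"tx":0,"ty":0,"tz":0,"roll":-0.12},{"tx":0,"ty":0,"tz":0,"roll":-0.12},{"tx":21,"ty":23,"tz":0,"roll":-0.01},{"tx":21,"ty":23,"tz":0,"roll":0},{"tx":21,"ty":23,"tz":0,"roll":0},{"tx":21,"ty":23,"tz":0,"roll":0},{"tx":0,"ty":0,"tz":0,"roll":0},{"tx":0,"ty":0,"tz":0,"roll":0}]' 60
python3 - <<'E'
from h import *
im,d,p=grab('scene')
cv2.imwrite('pics/g.png',cv2.resize(im[215:365,270:420,::-1],None,fx=4,fy=4,interpolation=cv2.INTER_CUBIC))
E
```

```text
t: 12.22
tool_pos: [0.4393, -0.1575, 0.1511]
tool_rot: [-1.274, -2.871, -0.0]
contact_force: [0.6, 0.5, -0.3]
opening: 0.0402
grip_force: 0.0
t: 13.22
tool_pos: [0.3661, -0.0557, 0.1512]
tool_rot: [0.172, 3.136, -0.001]
contact_force: [-0.4, -1.1, -0.5]
opening: 0.0597
grip_force: 0.0
```

View pics/g.png

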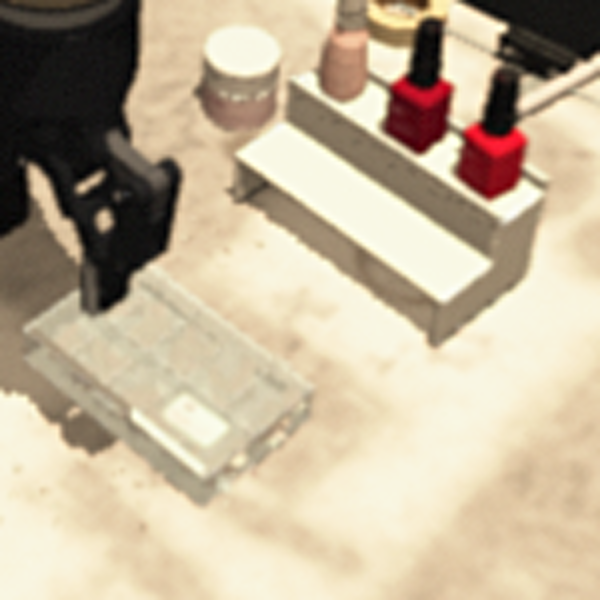

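The box is shut and turned. Its top corners in the crop are back left (155,272), back right (313,390), front right (208,480) and front left (25,328).

```bash
python3 - <<'E'
from h import *
ps=optics.camera_params('scene');pt=optics.camera_params('top')
A=lambda l:np.array(l)/4+[270-.375,215-.375]
c=plane(ps,A([(155,272),(313,390),(208,480),(25,328)]),.027)[:,:2]; fr=plane(ps,A([(203,500)]),0)
print(c.round(4),fr)
y=np.array([.11,.994]);x=np.array([.994,-.11]);O=np.array([.626,-.0827])
print('riser frame',((c-O)@np.c_[x,y]).round(4),((fr[0,:2]-O)@np.c_[x,y]).round(4))
for a,b in((0,1),(3,2)):
    v=c[a]-c[b];print('yaw',np.arctan2(-v[0],v[1]),np.linalg.norm(v))
dk=plane(ps,A([(238,155),(438,302)]),.041)[:,:2];print('deck rf',((dk-O)@np.c_[x,y]).round(4))
im,d,p=grab('top')
cv2.imwrite('pics/i.png',cv2.resize(im[160:260,280:380,::-1],None,fx=6,fy=6,interpolation=cv2.INTER_CUBIC))
E
```

```text
[[ 0.4908 -0.0173]
 [ 0.4818 -0.1319]
 [ 0.4003 -0.1261]
 [ 0.4117  0.0092]] [[ 0.40569619 -0.12011436  0.        ]]
riser frame [[-0.1415  0.0501]
 [-0.138  -0.0648]
 [-0.2196 -0.068 ]
 [-0.2231  0.0677]] [-0.2149 -0.0614]
yaw -0.07890017016067886 0.11491146275565242
yaw -0.08411521160595249 0.13577662033767438
deck rf [[-0.0489  0.0754]
 [-0.0521 -0.0762]]
```

View pics/i.png

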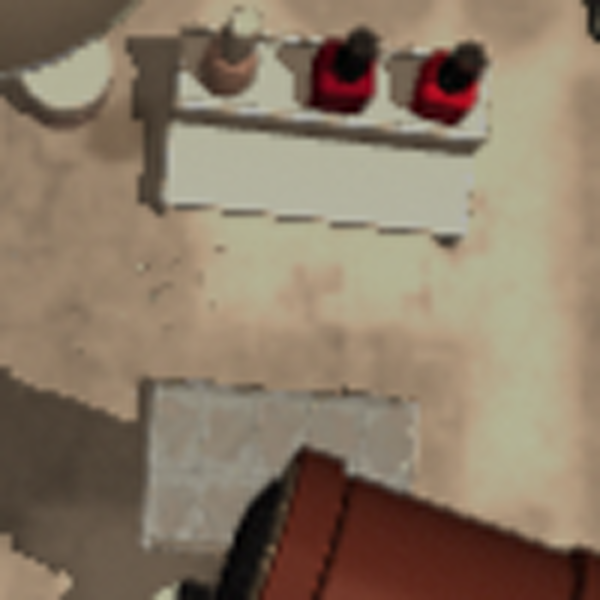

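The top view shows the box back edge at (145,380)–(418,403) and the riser deck front at (163,207)–(465,235), almost parallel. Next I'll work out the lateral offset.

```bash
python3 - <<'E'
from h import *
pt=optics.camera_params('top')
B=lambda l:np.array(l)/6+[280-.417,160-.417]
dk=plane(pt,B([(163,207),(465,235)]),.041)[:,:2]
b=plane(pt,B([(145,380),(418,403),(148,545)]),.027)[:,:2]
v=dk[0]-dk[1];print('riser yaw',np.arctan2(-v[0],v[1]),np.linalg.norm(v))
w=b[0]-b[1];print('box yaw',np.arctan2(-w[0],w[1]),np.linalg.norm(w))
y=v/np.linalg.norm(v);x=np.array([y[1],-y[0]])
m=dk.mean(0);print(m,b.round(4)); print('rel front mid',((b-m)@np.c_[x,y]).round(4),'tcp',(ctrl.get_obs()['tool_pos'][:2]-m)@np.c_[x,y])
E
```

```text
riser yaw -0.09487410228033875 0.15407122861873476
box yaw -0.0849965270342522 0.139302691439773
[ 0.57571252 -0.07721319] [[ 0.4959  0.0087]
 [ 0.4841 -0.1301]
 [ 0.4121  0.008 ]]
rel front mid [[-0.0876  0.0779]
 [-0.0862 -0.0614]
 [-0.1709  0.0694]] tcp [-0.2098235   0.00078616]
```

```bash
python3 -m handwheel '[{"tx":0,"ty":5,"tz":30,"roll":-0.008},{"tx":0,"ty":0,"tz":35,"roll":0},{"tx":0,"ty":0,"tz":35,"roll":0},{"tx":0,"ty":0,"tz":25,"roll":0},{"tx":0,"ty":0,"tz":15,"roll":0},{"tx":0,"ty":0,"tz":9,"roll":0},{"tx":-5,"ty":0,"tz":0,"roll":0},{"tx":-5,"ty":0,"tz":0,"roll":0},{"tx":-5,"ty":0,"tz":0,"roll":0},{"tx":-4,"ty":0,"tz":0,"roll":0},{"tx":-3,"ty":0,"tz":0,"roll":0},{"tx":-3,"ty":0,"tz":0,"roll":0}]'
python3 -m handwheel '[{"tx":-4,"ty":-0.3,"tz":0,"roll":0},{"tx":-5,"ty":-0.4,"tz":0,"roll":0},{"tx":-5,"ty":-0.4,"tz":0,"roll":0},{"tx":-5,"ty":-0.4,"tz":0,"roll":0},{"tx":-5,"ty":-0.4,"tz":0,"roll":0},{"tx":-5,"ty":-0.4,"tz":0,"roll":0},{"tx":-5,"ty":-0.4,"tz":0,"roll":0},{"tx":-5,"ty":-0.4,"tz":0,"roll":0},{"tx":-5,"ty":-0.4,"tz":0,"roll":0},{"tx":-5,"ty":-0.4,"tz":0,"roll":0},{"tx":-3,"ty":-0.3,"tz":0,"roll":0},{"tx":0,"ty":0,"tz":0,"roll":0}]'
python3 - <<'E'
from h import *
im,d,p=grab('top'); grab('scene')
g=im.astype(int)
for r in (205,208,211,214,217,220): print(r,' '.join(f'{a-b}/{a+b>>1}' for a,b in zip(g[r,294:366:1,0],g[r,294:366:1,2])))
E
```

```text
t: 14.32
tool_pos: [0.3931, -0.0537, 0.0033]
tool_rot: [0.161, 3.136, -0.001]
contact_force: [-0.2, -0.2, -0.1]
opening: 0.0603
grip_force: 0.0
t: 15.32
tool_pos: [0.4442, -0.0632, 0.0025]
tool_rot: [0.161, 3.136, -0.0]
contact_force: [-0.2, -0.7, -0.3]
opening: 0.0601
grip_force: 0.0
205 47/131 46/135 47/134 48/135 47/133 48/135 46/133 47/133 45/130 41/124 45/130 45/130 45/131 47/134 46/134 47/135 48/138 48/140 48/143 46/141 45/159 42/162 43/162 40/163 38/163 37/163 37/165 38/165 36/165 34/165 34/165 35/165 36/164 38/163 43/159 51/152 49/152 47/159 46/160 47/158 49/158 51/154 48/152 41/162 35/165 34/166 33/165 32/167 31/167 32/167 31/165 31/166 32/166 31/166 31/166 33/165 40/163 38/164 33/165 34/165 35/164 36/165 37/164 36/166 33/165 32/167 33/165 32/166 33/165 32/166 34/166 34/166
208 26/72 29/82 29/81 35/95 46/131 47/131 46/133 46/135 48/136 47/135 44/132 41/115 37/103 23/65 21/83 19/125 20/124 20/125 22/119 22/115 22/118 23/115 25/114 29/123 22/127 23/125 25/135 23/138 25/125 24/93 27/85 29/105 35/127 46/158 46/148 50/144 49/149 47/145 49/149 51/152 51/153 50/154 49/155 42/162 37
[... 1351 characters left out ...]
56 62/52 48/45 40/32 57/49 58/53 56/52 58/51 55/51 57/49 54/47 52/48 53/45 50/46 46/46 48/42 46/42 45/39 39/42 35/44 29/58 27/74 27/82 27/111 29/131 34/149 34/157 48/144 49/143 50/146 51/148 52/154 52/157 49/158 49/158 45/160 39/162 35/165 34/166 34/165
220 23/60 20/62 23/62 24/68 24/68 24/68 24/67 23/65 24/65 24/66 25/67 24/70 25/71 19/98 17/147 18/146 20/141 20/133 22/138 19/140 18/127 8/52 2/11 2/12 2/17 16/33 37/56 62/57 62/56 63/55 62/56 62/55 63/57 59/53 36/32 56/52 64/58 64/57 64/57 63/55 62/57 61/57 61/54 60/56 59/53 60/54 58/54 58/52 57/50 57/50 54/51 54/49 54/48 52/47 53/45 50/45 50/42 46/43 46/41 45/39 38/49 37/59 35/65 42/96 47/129 42/138 47/159 46/150 36/115 38/137 34/142 36/164
```

```bash
python3 - <<'E'
from h import *
pt=optics.camera_params('top')
B=lambda l:np.array(l)/6+[280-.417,160-.417]
dk=plane(pt,B([(163,207),(465,235)]),.041)[:,:2]
b=np.r_[plane(pt,[(307.6,207.5),(352.6,211.5),(307.6,217),(352.6,217)],.027),plane(pt,[(307.6,217),(352.6,217)],.014)][:,:2]
v=dk[0]-dk[1];y=v/np.linalg.norm(v)
for yaw in(.095,.105):
    y=np.array([np.sin(yaw),np.cos(yaw)]);x=np.array([y[1],-y[0]])
    print(((b-dk.mean(0))@np.c_[x,y]).round(4),((ctrl.get_obs()['tool_pos'][:2]-dk.mean(0))@np.c_[x,y]).round(4))
E
```

```text
[[-0.0389  0.0702]
 [-0.0382 -0.0685]
 [-0.0683  0.0677]
 [-0.0552 -0.0696]
 [-0.0665  0.0669]
 [-0.0533 -0.0719]] [-0.1328  0.0016]
[[-0.0396  0.0698]
 [-0.0375 -0.0688]
 [-0.0689  0.067 ]
 [-0.0545 -0.0701]
 [-0.0671  0.0662]
 [-0.0526 -0.0724]] [-0.1328  0.0003]
```

Box is centred within about 1 mm and square. I'll push straight in.

```bash
python3 -m handwheel '[{"tx":-4,"ty":0,"tz":0,"roll":0},{"tx":-4,"ty":0,"tz":0,"roll":0},{"tx":-4,"ty":0,"tz":0,"roll":0},{"tx":-4,"ty":0,"tz":0,"roll":0},{"tx":-4,"ty":0,"tz":0,"roll":0},{"tx":-4,"ty":0,"tz":0,"roll":0},{"tx":-4,"ty":0,"tz":0,"roll":0},{"tx":-4,"ty":0,"tz":0,"roll":0},{"tx":-4,"ty":0,"tz":0,"roll":0},{"tx":-4,"ty":0,"tz":0,"roll":0}]'
python3 -m handwheel '[{"tx":-3,"ty":0,"tz":0,"roll":0},{"tx":-3,"ty":0,"tz":0,"roll":0},{"tx":-3,"ty":0,"tz":0,"roll":0},{"tx":-3,"ty":0,"tz":0,"roll":0},{"tx":-3,"ty":0,"tz":0,"roll":0}]'
```

```text
t: 16.25
tool_pos: [0.4833, -0.067, 0.0023]
tool_rot: [-0.161, -3.137, 0.0]
contact_force: [-1.0, 0.5, -0.7]
opening: 0.0602
grip_force: 0.4
t: 16.67
tool_pos: [0.4981, -0.0686, 0.0023]
tool_rot: [-0.161, -3.137, -0.0]
contact_force: [-1.6, 0.2, 0.2]
opening: 0.06
grip_force: 0.9
```

```bash
python3 -m handwheel '[{"tx":-4,"ty":0,"tz":0,"roll":0},{"tx":-4,"ty":0,"tz":0,"roll":0},{"tx":-4,"ty":0,"tz":0,"roll":0},{"tx":-4,"ty":0,"tz":0,"roll":0},{"tx":-4,"ty":0,"tz":0,"roll":0},{"tx":-4,"ty":0,"tz":0,"roll":0},{"tx":-4,"ty":0,"tz":0,"roll":0},{"tx":-4,"ty":0,"tz":0,"roll":0},{"tx":-4,"ty":0,"tz":0,"roll":0},{"tx":-4,"ty":0,"tz":0,"roll":0}]'
python3 -m handwheel '[{"tx":-2,"ty":0,"tz":0,"roll":0},{"tx":-2,"ty":0,"tz":0,"roll":0},{"tx":-2,"ty":0,"tz":0,"roll":0},{"tx":-2,"ty":0,"tz":0,"roll":0},{"tx":-2,"ty":0,"tz":0,"roll":0},{"tx":-2,"ty":0,"tz":0,"roll":0}]'
python3 -m handwheel '[{"tx":-1,"ty":0,"tz":0,"roll":0},{"tx":-1,"ty":0,"tz":0,"roll":0},{"tx":-1,"ty":0,"tz":0,"roll":0},{"tx":-1,"ty":0,"tz":0,"roll":0}]'
```

```text
t: 17.5
tool_pos: [0.538, -0.0727, 0.0023]
tool_rot: [-0.161, -3.137, -0.0]
contact_force: [-1.9, 0.7, 2.0]
opening: 0.06
grip_force: 1.2
t: 18.0
tool_pos: [0.5497, -0.0739, 0.0023]
tool_rot: [-0.161, -3.137, -0.0]
contact_force: [-4.4, 0.3, 3.0]
opening: 0.0598
grip_force: 1.5
t: 18.33
tool_pos: [0.5536, -0.0743, 0.0023]
tool_rot: [-0.161, -3.137, -0.0]
contact_force: [-3.0, 0.4, 2.5]
opening: 0.0601
grip_force: 1.5
```

```bash
for i in 1 2; do python3 -m handwheel '[{"tx":-1,"ty":0,"tz":0,"roll":0},{"tx":-1,"ty":0,"tz":0,"roll":0},{"tx":0,"ty":0,"tz":0,"roll":0}]' | grep -E 'pos|force'; done
```

```text
tool_pos: [0.556, -0.0746, 0.0023]
contact_force: [-0.5, 0.2, 1.5]
grip_force: 0.6
tool_pos: [0.5579, -0.0747, 0.0022]
contact_force: [-0.7, -0.7, 0.6]
grip_force: 0.5
```

```bash
for i in 1 2; do python3 -m handwheel '[{"tx":-1,"ty":0,"tz":0,"roll":0},{"tx":-1,"ty":0,"tz":0,"roll":0},{"tx":0,"ty":0,"tz":0,"roll":0}]' | grep -E 'pos|contact'; done
python3 - <<'E'
from h import *
o=ctrl.get_obs();print(o['contact_force'],o['tool_pos'])
E
```

```text
tool_pos: [0.5591, -0.0748, 0.0022]
contact_force: [-4.3, 0.5, 2.8]
tool_pos: [0.5592, -0.0748, 0.0022]
contact_force: [-11.9, 1.6, 10.0]
[-11.94903931   1.58196789  10.02445388] [ 0.55919011 -0.07480231  0.00219085]
```

The box is seated: force rises to 12 N exactly where predicted. I'll back off and check.

```bash
python3 -m handwheel '[{"tx":2,"ty":0,"tz":0,"roll":0},{"tx":2,"ty":0,"tz":0,"roll":0},{"tx":6,"ty":0,"tz":0,"roll":0},{"tx":20,"ty":0,"tz":0,"roll":0},{"tx":30,"ty":0,"tz":0,"roll":0},{"tx":40,"ty":0,"tz":0,"roll":0},{"tx":40,"ty":0,"tz":-30,"roll":0},{"tx":30,"ty":0,"tz":-30,"roll":0},{"tx":0,"ty":0,"tz":0,"roll":0},{"tx":0,"ty":0,"tz":0,"roll":0}]'
python3 - <<'E'
from h import *
im,d,p=grab('top');g=im.astype(int)
for r in range(192,206,1): print(r,' '.join(f'{a-b}/{a+b>>1}' for a,b in zip(g[r,300:366:3,0],g[r,300:366:3,2])))
E
```

```text
t: 20.17
tool_pos: [0.4012, -0.0591, 0.0601]
tool_rot: [0.161, 3.128, -0.004]
contact_force: [-0.4, -0.5, -0.8]
opening: 0.0598
grip_force: 0.0
192 45/126 25/67 19/91 20/171 20/171 20/171 19/170 20/171 20/170 19/170 19/170 20/170 20/172 21/169 20/171 20/170 21/169 20/170 20/169 17/164 47/157 39/161
193 45/130 23/67 19/78 20/171 16/172 19/171 18/171 19/170 20/170 19/170 20/170 21/170 20/170 20/170 20/170 19/170 20/171 20/171 21/169 22/169 47/152 36/163
194 47/132 43/124 21/63 19/100 20/114 36/147 19/170 17/172 19/171 19/171 18/171 19/170 19/170 19/170 19/170 19/170 20/170 19/169 20/170 15/172 48/156 37/162
195 46/132 46/135 24/68 21/89 24/117 27/137 20/113 24/120 34/151 18/172 15/172 19/170 19/171 20/170 20/170 20/170 19/170 19/170 19/170 17/164 43/159 38/161
196 46/131 47/136 45/126 21/83 19/164 17/165 28/144 30/128 26/140 20/121 24/118 35/152 17/171 14/173 19/170 19/171 19/170 19/170 18/171 6/176 39/160 37/162
197 46/132 48/137 47/135 25/84 21/113 23/154 9/172 14/168 15/167 24/156 32/130 27/119 21/116 25/120 36/155 16/172 15/172 19/170 19/170 16/172 40/161 34/163
198 44/132 47/136 4
[... 540 characters left out ...]
1/144 24/139 21/108 23/113 23/120 18/111 39/119 48/152 47/156 30/165
202 45/127 46/131 46/129 47/132 51/143 46/156 37/162 36/163 35/164 36/162 37/162 33/163 34/161 32/161 30/157 33/144 28/140 25/110 46/152 45/156 40/160 32/164
203 45/128 46/129 45/128 42/116 50/144 46/158 39/161 38/162 36/162 37/162 39/160 37/162 37/162 34/164 31/164 30/163 31/160 37/154 42/159 38/161 32/164 31/164
204 46/131 39/145 45/128 47/133 49/146 43/159 39/160 38/161 35/162 38/161 46/156 41/159 46/156 33/163 31/165 29/165 30/165 39/160 37/162 36/163 30/165 31/164
205 46/132 39/123 45/129 46/135 48/140 41/160 39/161 36/163 35/162 38/161 49/149 46/158 48/150 34/163 31/165 32/165 30/165 38/162 34/163 34/163 34/164 32/164
```

```bash
python3 -c "
from h import *
print(ctrl.finish_job())"
```

```text
the job is handed in; nothing more can be done
None
```

I handed the job in after about 20 s of the 72 s allowed: the lid was tipped shut in front of the riser, and the box was pushed in until it stopped firmly (12 N) where I expected the back panel; a final top-view check showed its front parallel to the deck edge, but I got no verdict back from the judging.

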